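# Seal a gel tray in its casting dock with the cam latch

## Robot

A 7-joint arm with a two-finger parallel gripper is mounted at the origin on a cart in front of the work surface, level with it; the furniture and walls round the work are solid. World frame = base frame: x ahead of the robot, y to its left, z up, the work surface at z = 0. Lengths are in m, angles in rad, forces in N, time in s.
With the tool pointing down it reaches from about 0.425 to 0.925 m from the base axis. Payload 6.8 kg.
Tool frame: the origin (TCP) lies on the mounting face of the last link; the fingertips stand 173 mm ahead of it and the grasp point (between the pads) lies 155 mm ahead of it; y points along the fingers, x is the direction in which the jaws open and shut, and the axes are right-handed (so a half turn about y gives the same grasp; the last joint's range is limited). The gripper opens to 85 mm and grips with 20 to 120 N. Pads are 22 mm wide; open, the fingers measure 114 mm over their backs; the gripper's body (76 mm by 85 mm) begins 54 mm behind the grasp point. The pads swing forward as they close: fully open they stand 13 mm farther back than shut.
Start: joints at [-1.327, 0.477, 0.022, 1.555, -0.011, 1.109, -0.083], TCP at [0.233, 0.634, 0.405] pointing down, gripper open.
Joint ranges: [-2.96, 2.96], [-0.34, 2.1], [-1.41, 1.46], [0.24, 2.44], [-1.37, 4.51], [0.17, 1.92], [-2.96, 2.96]. Speed limits (rad/s): [2.39, 2.39, 3.14, 3.14, 3.14, 3.14, 3.14].

## Interface

Orientations are given as a rotation vector (axis times angle).
In Python, from bench import r gives the robot as it stands.
- The arm moves only by the tool step_arm, never from a script. Its arguments are lists of equal length, an entry for each row: "xyz": the shift along the tool's x, y, z scaled (see below), a list of three; "rotation": the turn, a rotation vector about the tool's x, y, z scaled (see below), a list of three. A call has 1 to 20 rows; each row is the pose to reach, as a shift and turn from the pose measured when the call began, along the tool's axes at that moment; what a row does not reach only later rows make up. The controller multiplies each number of a shift by 30 cm and each number of a turn by 90 degrees. A row lasts 1/8 s, in which the tool goes at most 62.5 mm and 10.7 degrees, less where a joint would pass 70% of its speed; a pose out of reach is approached as far as the arm can. A call with a number of a shift or a turn outside -1 to 1 is refused whole. A call with a gripper value outside its range is refused whole. "grip" is the closure, from 0 (fully open) to 1 (shut), set as the call begins (left out, the last holds). The fingers move at their own pace and stop on an object; "force" is the grip in N (left out, the last holds). Time passes only in rows, so rows that repeat a pose let the fingers close. It gives the time, the measured TCP pose, the force and the opening at its end, in the units of the state.
- r.get_obs(): the state, without advancing time (a new reading comes with each control period).
- r.grab_frame(name): name is "scene" or "side" or "wrist"; returns a dict with "pixels" (420x560x3 uint8, red, green, blue), "fx", "fy", "cx", "cy" (pixels), "position" and "attitude" of the camera in the world; the wrist camera has in their place "mount" (4x4, takes a point from camera to tool coordinates, whose origin is the TCP and whose axes are the tool frame's). Camera axes: x right, y down, z forward; pixel columns grow to the right and rows downward; lengths in m; the calibration is good to about 2 mm. The wrist camera is an equidistant fisheye: a pixel r from the principal point sees the ray r / f radians off the axis. A picture is of the moment at which its call begins: read the wrist's pose just before it. There is no depth.
- r.hand_in(): hands the job in, once; it reports no verdict.
The state is a dict: "clock": time; "joints": joint angles; "qvel": joint speeds; "tau": joint torques, N m; "tcp_pos": TCP position; "orientation": TCP orientation; "contact_force": force on the tool from outside, world axes, zero at the start; "moment": the same for the moment, N m; "grip_width": finger opening in m.
Only numpy, scipy, OpenCV 4.12 (cv2) and the standard library are available. Lean on these libraries where they do the work, as an engineer would, in place of code of your own. Each camera call takes 0.05 s, during which the arm holds its last target.

## Task

Get the gel-casting dock ready for pouring: swing the red cam lever fully open, slide the blue tray up until its open end meets the black gasket, then turn the lever its full quarter turn clockwise (seen from above) so that the hook catches the steel pin and draws the tray tight into the gasket. Let go of everything and leave the other things on the bench where they are.

Things in the scene. Friction and masses are not known exactly. Their poses are not given: they have to be found in the camera images.
- dock: White gel-casting dock, fixed; bed 250 x 124 x 12 mm with low guide rails. Origin on the bench top, on the bed's middle line, 85 mm from its +x end. x points along the bed from tray to end wall (the way the tray closes), z up. The white end-wall block (x 30 to 76 mm, 46 mm high) carries the black gasket on its -x face and the red cam on top.
- tray (a joint): Slide of the blue tray (110 x 92 x 28 mm, rim 40 mm above the bench, captive) along the dock's x, in m: 0 = drawn tight; 0.0025 = just touching the gasket; grows away from it to 0.085. Friction about 1.5 N. Squeezing the gasket from 0.0025 to 0 takes about 10 N and it springs back when let go: only the cam holds it.
- tray_grip (a point): Point on the axis of the tray's white upright round knob (16 mm diameter, from 40 to 82 mm above the bench), at 66 mm height. It stands at the tray's closed end on the dock's middle line, 72 mm in the dock's -x direction from the dock's origin when the tray joint is 0.
- keeper_pin (a point): Top centre of the round steel keeper pin (8 mm diameter) on the cross bar at the tray's open end, 61 mm above the bench. The cam's hook catches it. 30 mm from the cam's axis when the tray joint is 0. A hook that is partly or wholly turned blocks the pin, so the tray cannot come home.
- cam (a joint): Red cam (spiral hook with lever), rad: 0 = fully open (stop), lever along dock +x, hook clear of the pin's path; grows clockwise seen from above; pi/2 = locked (stop), lever along dock -y. Closing draws the pin in, if the tray joint is below about 0.012 when the turn begins. Stiff: 0.08 N m, up to 0.2 N m against the gasket; stays where it is left.
- cam_grip (a point): Point on the axis of the white upright round knob at the end of the red lever (16 mm diameter, from 67 to 107 mm above the bench), at 92 mm height; 70 mm from the cam's axis. The top of the lever's end under the knob is at 68 mm.
- cam_pivot (a point): Point on the vertical axis of the cam, at 92 mm height, on the dock's middle line, 52 mm in the dock's +x direction from the dock's origin.
- white_jar: White screw-top jar, 60 mm diameter, 92 mm high, a bystander; origin at the centre of its underside.
- culture_flask: Clear flat culture flask lying down, 108 x 191 x 40 mm, a bystander; origin at the centre of its underside.
- green_cup: Translucent green cup, 74 x 81 x 84 mm, a bystander; origin at the centre of its underside.
- orange_cap: Orange tube cap, 34 mm diameter, 14 mm high, a bystander; origin at the centre of its underside.
- slide_box: Flat box of cover slips, 78 x 32 x 10 mm, a bystander; origin at the centre of its underside.

How it is judged:
On the way, in this order (a step that is already met when the one before it is completed fails the run):
1. the cam lever is swung fully open (within 0.17 rad of its stop) (value of joint cam below 0.17 rad), for 0.1 s.
2. the tray is slid up to the gasket (tray joint below 6 mm) (value of joint tray below 0.006 m), for 0.2 s.
At the end, for the whole second after the job is handed in: The cam is turned to within 0.17 rad of its locked stop (joint above 1.40 rad), the tray is drawn tight into the gasket (tray joint below 1.3 mm), and both stay so after being released (value of joint cam above 1.4 rad and value of joint tray below 0.0013 m and velocity of joint tray below 0.005 m/s and velocity of joint cam below 0.05 rad/s); the robot touches nothing.
It fails at once if a bystander is shifted more than 3 cm (distance of any of white_jar, culture_flask, green_cup, orange_cap, slide_box from where it was at the start of the episode above 0.03 m).
It also fails if it takes over 70 s, if anything falls off the work surface, if the arm or the gripper's body presses on something with over 40 N, if the wrist force passes 120 N, or if a joint passes its speed limit or range.

## Working session

There is one attempt and no reset: what is moved stays moved. The work goes in short steps, Python scripts to look and compute and a tool call to move; the robot and the scene stay as the last step left them, time stands still between calls to the robot, and variables do not carry over. Pictures are saved under pics/ and viewed, and the job is handed in when it is done.

Besides the shell and the picture viewer there is one more tool, called after "Emit:" as name(argument=value, ...) on one line, values as JSON. step_arm: Moves the arm, as the interface text tells. Its arguments: {"type":"object","properties":{"xyz":{"type":"array"},"rotation":{"type":"array"},"grip":{"type":"number"},"force":{"type":"number"}},"required":["xyz","rotation"]}

```bash
mkdir -p pics; ls; python3 - <<'E'
from bench import r
import cv2,json
o=r.get_obs(); print(o)
for n in ["scene","side","wrist"]:
    f=r.grab_frame(n); cv2.imwrite(f"pics/{n}0.png",f["pixels"][:,:,::-1])
    print(n,{k:v for k,v in f.items() if k!="pixels"})
E
```

```text
pics
{'clock': 0.0, 'joints': array([-1.32710167,  0.47779841,  0.02232444,  1.55645528, -0.01148032,
        1.10929201, -0.08309881]), 'qvel': array([-0.00025461, -0.0012397 , -0.00067997, -0.00161974,  0.00117396,
        0.00098634,  0.00152935]), 'tau': array([ 8.00603743e-05, -5.96431446e+01,  1.60795480e+00, -2.81200737e+01,
        1.24143870e-02,  9.22142935e-03,  1.33849625e-05]), 'tcp_pos': array([0.23248491, 0.63340518, 0.40372465]), 'orientation': array([-1.35651372, -0.945297  ,  0.94762446]), 'contact_force': array([ 0.1251837 ,  0.46803426, -0.86349644]), 'moment': array([-0.01974877, -0.00598947, -0.00643462]), 'grip_width': 0.08525952628139515}
scene {'fx': 460.215072610502, 'fy': 460.215072610502, 'cx': 273.450163972943, 'cy': 211.24912575997558, 'position': array([-0.32160843, -0.40773652,  0.99962205]), 'attitude': array([-2.02298597,  1.27306119, -0.56143461])}
side {'fx': 527.8413343642361, 'fy': 527.8413343642361, 'cx': 274.36968369540233, 'cy': 204.8358146690783, 'position': array([0.29096307, 1.48692003, 0.87072756]), 'attitude': array([-0.23926829,  2.62465946, -1.58831648])}
wrist {'fx': 325.19226210127806, 'fy': 325.19226210127806, 'cx': 277.1931390878313, 'cy': 208.66058089044822, 'mount': array([[ 9.99997927e-01, -1.20596663e-03,  1.64047791e-03,
        -2.98512590e-04],
       [-1.92281027e-03, -2.94395984e-01,  9.55681593e-01,
         3.06277654e-02],
       [-6.69570004e-04, -9.55682766e-01, -2.94397693e-01,
         7.39729569e-02],
       [ 0.00000000e+00,  0.00000000e+00,  0.00000000e+00,
         1.00000000e+00]])}
```

View pics/scene0.png

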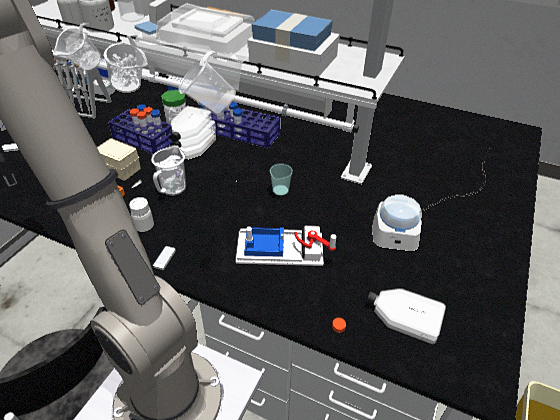

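View pics/side0.png

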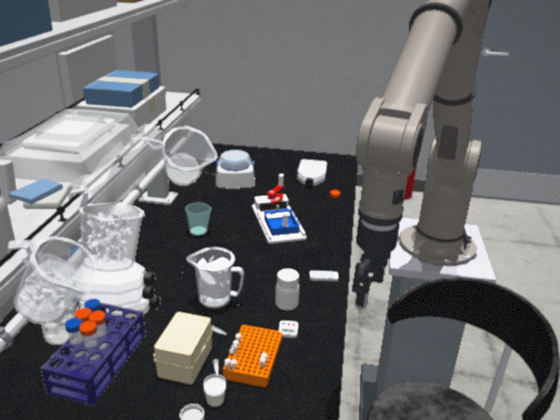

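View pics/wrist0.png

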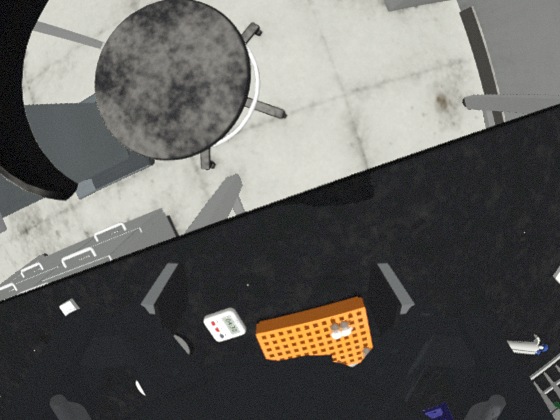

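The scene camera shows the dock at about (280,245), with tray knob near (249,232) and cam knob near (333,241). The side camera shows it at about (278,215). I'll enlarge both.

```bash
cat > h.py <<'E'
import numpy as np, cv2
from scipy.spatial.transform import Rotation as R
def ray(f,u,v):
    d=np.array([(u-f['cx'])/f['fx'],(v-f['cy'])/f['fy'],1]); return R.from_rotvec(f['attitude']).apply(d)
def atz(f,u,v,z):
    d=ray(f,u,v); p=f['position']; return p+d*(z-p[2])/d[2]
def proj(f,P):
    q=R.from_rotvec(f['attitude']).inv().apply(np.atleast_2d(P)-f['position'])
    return np.c_[q[:,0]/q[:,2]*f['fx']+f['cx'],q[:,1]/q[:,2]*f['fy']+f['cy']]
def wproj(f,o,P):
    t=R.from_rotvec(o['orientation']).inv().apply(np.atleast_2d(P)-o['tcp_pos'])
    M=f['mount']; q=(t-M[:3,3])@M[:3,:3]
    th=np.arctan2(np.hypot(q[:,0],q[:,1]),q[:,2]); ph=np.arctan2(q[:,1],q[:,0])
    return np.c_[f['cx']+f['fx']*th*np.cos(ph),f['cy']+f['fy']*th*np.sin(ph)]
def watz(f,o,u,v,z):
    a=np.array([u-f['cx'],v-f['cy']])/f['fx']; th=np.hypot(*a); 
    d=np.r_[a/max(th,1e-9)*np.sin(th),np.cos(th)]
    M=f['mount']; Rt=R.from_rotvec(o['orientation'])
    d=Rt.apply(M[:3,:3]@d); p=Rt.apply(M[:3,3])+o['tcp_pos']; return p+d*(z-p[2])/d[2]
def crop(f,x0,y0,w,h,s,name):
    c=f['pixels'][y0:y0+h,x0:x0+w,::-1]; cv2.imwrite(name,cv2.resize(c,None,fx=s,fy=s,interpolation=cv2.INTER_CUBIC))
def toolmove(o,tcp,rot):
    """numbers for step_arm: desired tcp pos, Rotation"""
    Rt=R.from_rotvec(o['orientation'])
    return Rt.inv().apply(np.array(tcp)-o['tcp_pos'])/0.3,(Rt.inv()*rot).as_rotvec()/(np.pi/2)
E
python3 - <<'E'
from bench import r
from h import *
import pickle
o=r.get_obs();print(R.from_rotvec(o['orientation']).as_matrix().round(2))
f=r.grab_frame("scene");crop(f,225,215,120,60,6,"pics/s1.png")
g=r.grab_frame("side");crop(g,245,165,75,85,7,"pics/d1.png")
pickle.dump((f,g),open('f.pkl','wb'))
E
```

```text
[[ 0.34 -0.   -0.94]
 [ 0.94 -0.    0.34]
 [-0.   -1.   -0.  ]]
```

View pics/s1.png

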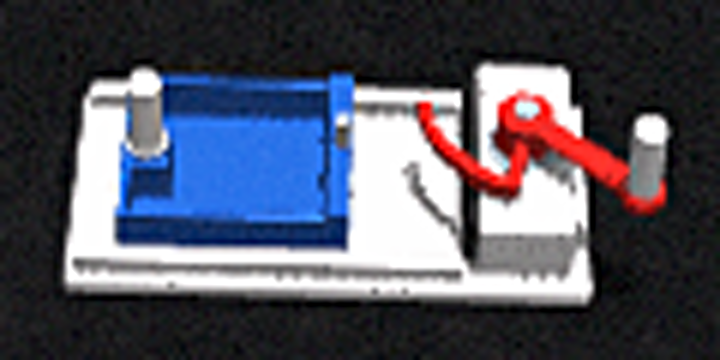

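View pics/d1.png

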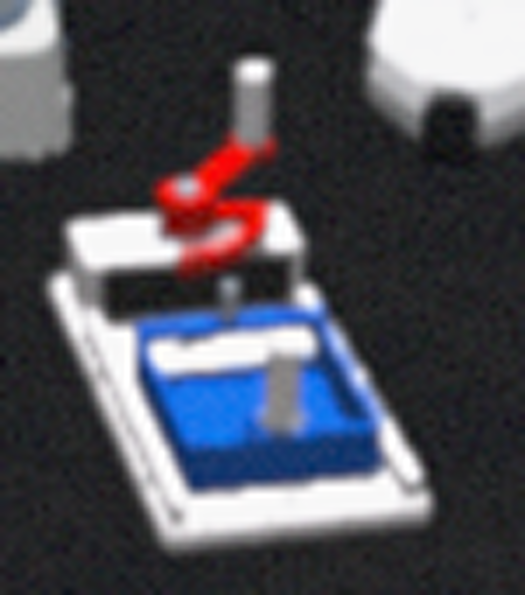

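```bash
cat > fit.py <<'E'
from h import *
import pickle
from scipy.optimize import least_squares
f,g=pickle.load(open('f.pkl','rb'))
S=lambda u,v:((u+.5)/6-.5+225,(v+.5)/6-.5+215)
D=lambda u,v:((u+.5)/7-.5+245,(v+.5)/7-.5+165)
# (cam, pix, kind/point)
obs=[(f,S(145,76),'tk'),(f,S(652,124),'ck'),(f,S(67,290),(-.165,-.062,0)),(f,S(590,302),(.085,-.062,0)),
(f,S(476,236),(.03,-.062,.046)),(f,S(582,240),(.076,-.062,.046)),(f,S(478,66),(.03,.062,.046)),(f,S(570,70),(.076,.062,.046)),
(g,D(285,355),'tk'),(g,D(254,68),'ck'),(g,D(172,548),(-.165,.062,0)),(g,D(430,520),(-.165,-.062,0)),(g,D(303,245),(.03,-.062,.046)),(g,D(82,268),(.03,.062,.046))]
def model(p):
    x,y,a,c,t=p; out=[]
    for cam,px,k in obs:
        if k=='tk': q=(-.072-t,0,.082)
        elif k=='ck': q=(.052+.07*np.cos(c),-.07*np.sin(c),.107)
        else: q=k
        P=R.from_euler('z',a).apply(q)+[x,y,0]
        out.append(proj(cam,P)[0]-px)
    return np.array(out)
p0=atz(f,285,245,.03)
s=min((least_squares(lambda p:model(p).ravel(),[p0[0],p0[1],a,.6,.06],loss='soft_l1') for a in (0,-1.5,1.5,-.7)),key=lambda s:s.cost)
print(s.x.round(4),s.cost); print(np.c_[model(s.x)].round(1))
np.save('dock.npy',s.x)
for n,q in dict(white_jar=(141,228),cup=(281,192),cap=(339,328),box=(164,258),flask=(410,315)).items(): print(n,atz(f,*q,0.01).round(3))
E
python3 fit.py
```

```text
[ 0.5307 -0.0711 -1.1566  0.7243  0.0571] 12.439217524168635
[[-0.5  0.5]
 [-0.1  0.4]
 [-0.8  0.4]
 [ 0.1  0.8]
 [ 0.5  0.4]
 [-0.5  0.2]
 [-0.6 -2.6]
 [-0.3 -2.9]
 [-0.2 -3.1]
 [-0.2 -0.8]
 [-1.1 -0.2]
 [ 0.  -0.5]
 [ 2.1 -1.6]
 [-1.5 -1.6]]
white_jar [0.399 0.375 0.01 ]
cup [0.737 0.063 0.01 ]
cap [ 0.328 -0.284  0.01 ]
box [0.33  0.242 0.01 ]
flask [ 0.443 -0.435  0.01 ]
```

```bash
python3 - <<'E'
s=open('fit.py').read()
s=s.replace("(g,D(285,355),'tk'),","").replace("x,y,a,c,t=p","x,y,a,c,t,hw=p").replace("else: q=k","else: q=(k[0],np.sign(k[1])*hw,k[2]) if k[2]>.04 else k").replace(",.6,.06]",",.6,.06,.055]")
open('fit.py','w').write(s)
E
python3 fit.py
```

```text
[ 0.5299 -0.0715 -1.1622  0.7071  0.0557  0.0561] 6.515399724105167
[[-0.   0.6]
 [ 0.1  0.5]
 [-0.9  0.4]
 [ 0.1  1.2]
 [ 0.4 -0.9]
 [-0.6 -1.1]
 [-0.4 -0.9]
 [-0.1 -1.1]
 [-0.1 -0.9]
 [-1.1 -0.3]
 [ 0.1 -0.5]
 [ 0.8 -1.4]
 [ 0.5 -1.8]]
white_jar [0.399 0.375 0.01 ]
cup [0.737 0.063 0.01 ]
cap [ 0.328 -0.284  0.01 ]
box [0.33  0.242 0.01 ]
flask [ 0.443 -0.435  0.01 ]
```

```bash
cat >> h.py <<'E'
def down(yaw):
    c,s=np.cos(yaw),np.sin(yaw)
    return R.from_matrix(np.array([[c,0,-s],[s,0,c],[0,-1,0]]))
def plan(o,*wps):
    for x,y,z,yaw in wps:
        a,b=toolmove(o,(x,y,z),down(yaw)); print("xyz",a.round(3),"rot",b.round(3))
E
python3 - <<'E'
from bench import r
from h import *
o=r.get_obs(); plan(o,(.40,.40,.404,.785))
E
```

```text
xyz [-0.539  0.001 -0.792] rot [ 0.     0.276 -0.001]
```

Emit:
step_arm(xyz=[[-0.54,0,-0.79],[-0.54,0,-0.79],[-0.54,0,-0.79],[-0.54,0,-0.79],[-0.54,0,-0.79],[-0.54,0,-0.79],[-0.54,0,-0.79]], rotation=[[0,0.28,0],[0,0.28,0],[0,0.28,0],[0,0.28,0],[0,0.28,0],[0,0.28,0],[0,0.28,0]])

```text
clock: 1.12
tcp_pos: [0.3987, 0.4005, 0.4044]
orientation: [-1.483, -0.609, 0.61]
contact_force: [-0.1, 0.8, -0.5]
grip_width: 0.0853
```

```bash
python3 - <<'E'
from bench import r
from h import *
o=r.get_obs(); print(o['clock'],o['tcp_pos']);plan(o,(.47,.17,.404,.35))
E
```

```text
1.125 [0.39871142 0.40045455 0.40441202]
xyz [-0.371  0.001 -0.713] rot [-0.     0.274 -0.   ]
```

Emit:
step_arm(xyz=[[-0.37,0,-0.71],[-0.37,0,-0.71],[-0.37,0,-0.71],[-0.37,0,-0.71],[-0.37,0,-0.71],[-0.37,0,-0.71]], rotation=[[0,0.27,0],[0,0.27,0],[0,0.27,0],[0,0.27,0],[0,0.27,0],[0,0.27,0]])

```text
clock: 1.88
tcp_pos: [0.4692, 0.1729, 0.4044]
orientation: [-1.552, -0.281, 0.282]
contact_force: [0.1, -0.2, -0.6]
grip_width: 0.0849
```

```bash
python3 - <<'E'
from bench import r
from h import *
o=r.get_obs(); print(o['clock'],o['tcp_pos']);plan(o,(.52,-.10,.38,-.3))
E
```

```text
1.875 [0.46918889 0.17285183 0.40441878]
xyz [-0.16   0.081 -0.911] rot [-0.     0.419 -0.   ]
```

Emit:
step_arm(xyz=[[-0.16,0.08,-0.91],[-0.16,0.08,-0.91],[-0.16,0.08,-0.91],[-0.16,0.08,-0.91],[-0.16,0.08,-0.91],[-0.16,0.08,-0.91],[-0.16,0.08,-0.91]], rotation=[[0,0.42,0],[0,0.42,0],[0,0.42,0],[0,0.42,0],[0,0.42,0],[0,0.42,0],[0,0.42,0]])

```text
clock: 2.75
tcp_pos: [0.5205, -0.097, 0.3799]
orientation: [-1.557, 0.235, -0.232]
contact_force: [1.0, -0.3, -0.1]
grip_width: 0.0852
```

```bash
python3 - <<'E'
from bench import r
from h import *
import pickle
o=r.get_obs(); print(o['clock'],o['tcp_pos'])
f=r.grab_frame("wrist"); pickle.dump((o,f),open('w1.pkl','wb'))
cv2.imwrite("pics/w1.png",f["pixels"][:,:,::-1])
x,y,a,c,t,_=np.load('dock.npy')
for n,q in dict(tk=(-.072-t,0,.082),ck=(.052+.07*np.cos(c),-.07*np.sin(c),.107),wallc=(.03,0,.046)).items():
    print(n,wproj(f,o,R.from_euler('z',a).apply(q)+[x,y,0]).round(1))
E
```

```text
2.75 [ 0.52051757 -0.09697345  0.3799466 ]
tk [[178.3  57.7]]
ck [[316.4 299.2]]
wallc [[298.5 186.8]]
```

View pics/w1.png

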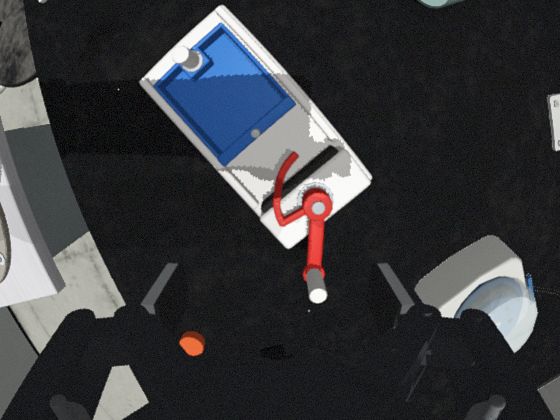

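```bash
cat > fit2.py <<'E'
from h import *
import pickle
from scipy.optimize import least_squares
o,f=pickle.load(open('w1.pkl','rb'))
obs=[((182,56),'tk'),((317.5,295.5),'ck'),((255.5,133),'pin'),((221,6.5),(-.165,.062,.012)),((140.5,82),(-.165,-.062,.012)),((371.5,181),(.085,.062,.012)),((291,248),(.085,-.062,.012))]
def pts(p):
    x,y,a,c,t=p; out=[]
    for px,k in obs:
        if k=='tk': q=(-.072-t,0,.082)
        elif k=='pin': q=(.022-t,0,.061)
        elif k=='ck': q=(.052+.07*np.cos(c),-.07*np.sin(c),.107)
        else: q=k
        out.append(R.from_euler('z',a).apply(q)+[x,y,0])
    return np.array(out)
px=np.array([k[0] for k in obs])
p0=np.load('dock.npy')[:5]
s=least_squares(lambda p:(wproj(f,o,pts(p))-px).ravel(),p0,loss='soft_l1')
print(s.x.round(4),s.cost);print((wproj(f,o,pts(s.x))-px).round(1))
np.save('dock2.npy',s.x)
x,y,a,c,t=s.x
W=lambda q:R.from_euler('z',a).apply(q)+[x,y,0]
print('ck',W((.052+.07*np.cos(c),-.07*np.sin(c),.092)),'yaw tangent',a-c+np.pi/2)
print('direct ck',watz(f,o,317.5,295.5,.107),'tk',watz(f,o,182,56,.082),W((-.072-t,0,.082)))
E
python3 fit2.py
```

```text
[ 0.534  -0.0702 -1.1532  0.761   0.0564] 13.97501577663653
[[-1.2 -1.2]
 [-0.   0.9]
 [ 1.1  1.2]
 [ 1.3 -3.3]
 [-2.6  1.4]
 [ 3.9 -2.3]
 [-1.9  0.5]]
ck [ 0.53156502 -0.18360066  0.092     ] yaw tangent -0.3434368289711798
direct ck [ 0.5318088  -0.18265391  0.107     ] tk [0.48263214 0.0457969  0.082     ] [0.48195425 0.04724274 0.082     ]
```

```bash
python3 - <<'E'
from bench import r
from h import *
import pickle
o=r.get_obs(); print(o['clock'],o['tcp_pos']);plan(o,(.5315,-.183,.32,-.343),(.5315,-.183,.247,-.343))
o,f=pickle.load(open('w1.pkl','rb'))
for z in(.065,.07,.075):print(watz(f,o,318,208,z))
E
```

```text
2.8 [ 0.52040613 -0.09695686  0.38002227]
xyz [ 0.12   0.2   -0.264] rot [-0.001  0.029 -0.001]
xyz [ 0.12   0.443 -0.264] rot [-0.001  0.029 -0.001]
[ 0.55362712 -0.11891381  0.065     ]
[ 0.55344632 -0.1172776   0.07      ]
[ 0.55326552 -0.1156414   0.075     ]
```

Emit:
step_arm(xyz=[[0.12,0.2,-0.264],[0.12,0.2,-0.264],[0.12,0.2,-0.264],[0.12,0.2,-0.264],[0.12,0.28,-0.264],[0.12,0.36,-0.264],[0.12,0.443,-0.264],[0.12,0.443,-0.264],[0.12,0.443,-0.264]], rotation=[[0,0.03,0],[0,0.03,0],[0,0.03,0],[0,0.03,0],[0,0.03,0],[0,0.03,0],[0,0.03,0],[0,0.03,0],[0,0.03,0]])

```text
clock: 3.92
tcp_pos: [0.5322, -0.1822, 0.2483]
orientation: [-1.552, 0.269, -0.269]
contact_force: [-0.9, 0.2, 0.7]
grip_width: 0.0851
```

```bash
python3 - <<'E'
from bench import r
from h import *
o=r.get_obs(); print(o['clock'],o['tcp_pos'])
f=r.grab_frame("wrist")
cv2.imwrite("pics/w2.png",f["pixels"][:,:,::-1])
print(wproj(f,o,o['tcp_pos']-[0,0,.155]))
E
```

```text
3.925 [ 0.53224169 -0.18215187  0.24827987]
[[274.79140047 288.6796659 ]]
```

View pics/w2.png

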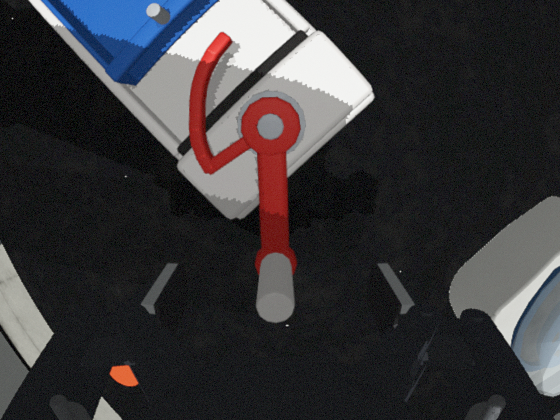

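The cam knob (top at about (275,300)) sits centred between the pads at (160,287) and (397,287). I'll close on it with moderate force.

Emit:
step_arm(xyz=[[0,0,0],[0,0,0],[0,0,0],[0,0,0],[0,0,0],[0,0,0],[0,0,0],[0,0,0]], rotation=[[0,0,0],[0,0,0],[0,0,0],[0,0,0],[0,0,0],[0,0,0],[0,0,0],[0,0,0]], grip=1, force=40)

```text
clock: 4.97
tcp_pos: [0.5322, -0.1826, 0.2485]
orientation: [-1.552, 0.269, -0.27]
contact_force: [-1.4, -0.8, 3.9]
grip_width: 0.0147
```

```bash
cat > arc.py <<'E'
from bench import r
from h import *
import sys
# arc about pivot from current pose by delta yaws
def arc(piv,deltas,rad=None):
    o=r.get_obs(); print(o['clock'],o['tcp_pos'],o['contact_force'],o['moment'],o['grip_width'])
    Rt=R.from_rotvec(o['orientation']); xa=Rt.as_matrix()[:,0]; yaw=np.arctan2(xa[1],xa[0])
    v=o['tcp_pos'][:2]-piv; print('yaw',yaw,'rad',np.hypot(*v),'ang',np.arctan2(v[1],v[0]))
    for d in deltas:
        c,s=np.cos(d),np.sin(d); w=np.array([[c,-s],[s,c]])@v
        print(round(d,2),end=' ');plan(o,(*(piv+w),o['tcp_pos'][2],yaw+d))
E
python3 - <<'E'
from arc import *
arc(np.array([.553,-.1175]),[.1,.2,.3,.4,.5,.6,.7,.76,.8])
E
```

```text
4.975 [ 0.5321739  -0.18258304  0.24851027] [-1.38685294 -0.84491096  3.90272708] [0.00921798 0.30484917 0.0426586 ] 0.014742401560415197
yaw -0.34332045813729783 rad 0.0683339466324511 ang -1.8804927063380648
0.1 xyz [0.023 0.    0.002] rot [-0.001 -0.064  0.   ]
0.2 xyz [0.045 0.    0.006] rot [-0.001 -0.127  0.   ]
0.3 xyz [0.067 0.    0.012] rot [-0.001 -0.191  0.001]
0.4 xyz [0.088 0.    0.021] rot [-0.001 -0.255  0.001]
0.5 xyz [0.108 0.    0.032] rot [-0.001 -0.318  0.001]
0.6 xyz [0.127 0.    0.044] rot [-0.001 -0.382  0.001]
0.7 xyz [0.145 0.    0.058] rot [-0.001 -0.446  0.001]
0.76 xyz [0.155 0.    0.068] rot [-0.001 -0.484  0.001]
0.8 xyz [0.161 0.    0.075] rot [-0.001 -0.509  0.001]
```

Emit:
step_arm(xyz=[[0.023,0,0.002],[0.045,0,0.006],[0.067,0,0.012],[0.088,0,0.021],[0.108,0,0.032],[0.108,0,0.032]], rotation=[[0,-0.064,0],[0,-0.127,0],[0,-0.19,0],[0,-0.255,0],[0,-0.32,0],[0,-0.32,0]])

```text
clock: 5.72
tcp_pos: [0.5664, -0.1841, 0.2485]
orientation: [-1.565, -0.127, 0.123]
contact_force: [1.2, 1.0, 2.5]
grip_width: 0.0151
```

```bash
python3 - <<'E'
from arc import *
arc(np.array([.553,-.1175]),[.05,.1,.15,.2,.25,.3,.35])
o=r.get_obs();f=r.grab_frame("wrist")
cv2.imwrite("pics/w3.png",f["pixels"][:,:,::-1])
E
```

```text
5.725 [ 0.56641539 -0.18411625  0.24852268] [1.23886081 1.00758653 2.53569415] [ 0.31643721  0.02134485 -0.01203762] 0.015109546269187233
yaw 0.15920636380945594 rad 0.06795364285701426 ang -1.3720712125565122
0.05 xyz [0.011 0.    0.001] rot [-0.001 -0.032  0.001]
0.1 xyz [0.023 0.    0.002] rot [-0.001 -0.064  0.001]
0.15 xyz [0.034 0.    0.004] rot [-0.001 -0.095  0.001]
0.2 xyz [0.045 0.    0.006] rot [-0.001 -0.127  0.001]
0.25 xyz [0.056 0.    0.009] rot [-0.001 -0.159  0.001]
0.3 xyz [0.066 0.    0.013] rot [-0.001 -0.191  0.001]
0.35 xyz [0.077 0.    0.017] rot [-0.001 -0.223  0.002]
```

View pics/w3.png

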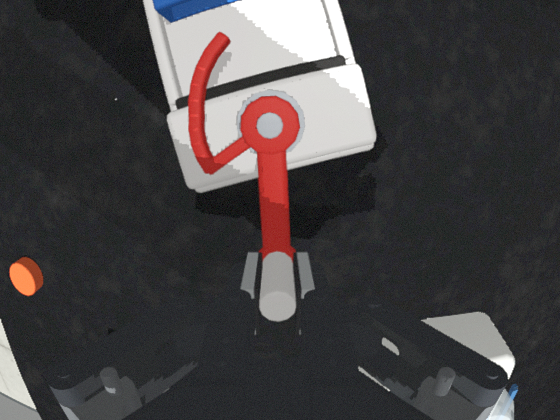

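The lever follows; the gasket line from (180,103) to (345,62) puts it about 0.25 rad short of its stop. I'll go on to the stop with a small overdrive.

Emit:
step_arm(xyz=[[0.011,0,0.001],[0.023,0,0.002],[0.034,0,0.004],[0.045,0,0.006],[0.056,0,0.009],[0.062,0,0.011],[0.062,0,0.011]], rotation=[[0,-0.032,0],[0,-0.064,0],[0,-0.095,0],[0,-0.127,0],[0,-0.16,0],[0,-0.16,0],[0,-0.16,0]])

```text
clock: 6.65
tcp_pos: [0.5815, -0.1795, 0.2482]
orientation: [-1.544, -0.316, 0.323]
contact_force: [-10.1, -0.9, 9.8]
grip_width: 0.0145
```

```bash
python3 - <<'E'
from arc import *
arc(np.array([.553,-.1175]),[.05,.1])
o=r.get_obs();f=r.grab_frame("wrist")
cv2.imwrite("pics/w4.png",f["pixels"][:,:,::-1])
E
```

```text
6.65 [ 0.5815266  -0.17951978  0.24823155] [-10.08882244  -0.85624549   9.79772028] [-0.15967378  2.00631995 -0.1779172 ] 0.014452468136088109
yaw 0.40758469473078146 rad 0.06826580128419989 ang -1.1396907603045305
0.05 xyz [ 0.011 -0.     0.001] rot [-0.002 -0.032 -0.002]
0.1 xyz [ 0.023 -0.     0.002] rot [-0.002 -0.064 -0.002]
```

View pics/w4.png

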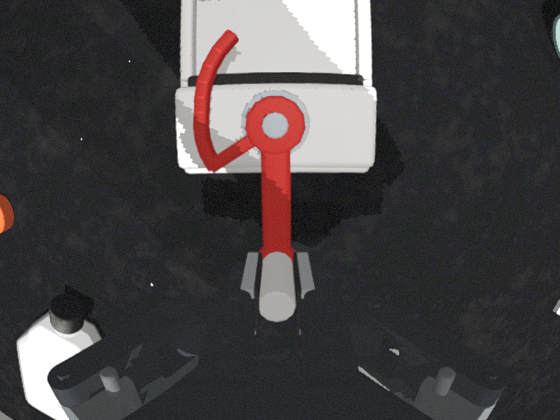

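The lever is perpendicular to the gasket and the stop pushes back with 10 N, so the cam is fully open. Next I release, lift and move over to the tray knob.

Emit:
step_arm(xyz=[[0,0,0],[0,0,0],[0,0,0],[0,0,0],[0,0,0],[0,-0.1,0],[0,-0.2,0],[0,-0.25,0],[0,-0.25,0]], rotation=[[0,0,0],[0,0,0],[0,0,0],[0,0,0],[0,0,0],[0,0,0],[0,0,0],[0,0,0],[0,0,0]], grip=0)

```text
clock: 7.82
tcp_pos: [0.5821, -0.1797, 0.324]
orientation: [-1.545, -0.318, 0.321]
contact_force: [0.3, 0.3, -1.1]
grip_width: 0.0854
```

```bash
python3 - <<'E'
from bench import r
from h import *
import pickle
o=r.get_obs(); print(o['clock'],o['tcp_pos'],o['joints'].round(2),o['grip_width']);plan(o,(.4825,.0465,.32,.405),(.4825,.0465,.225,.405))
f=r.grab_frame("wrist")
cv2.imwrite("pics/w5.png",f["pixels"][:,:,::-1])
E
```

```text
7.825 [ 0.58211451 -0.17967347  0.32399565] [-0.08  0.48  0.37  1.81 -0.22  0.9   0.8 ] 0.08544311877652352
xyz [-0.006  0.015  0.824] rot [-0.002  0.002 -0.001]
xyz [-0.005  0.332  0.823] rot [-0.002  0.002 -0.001]
```

View pics/w5.png

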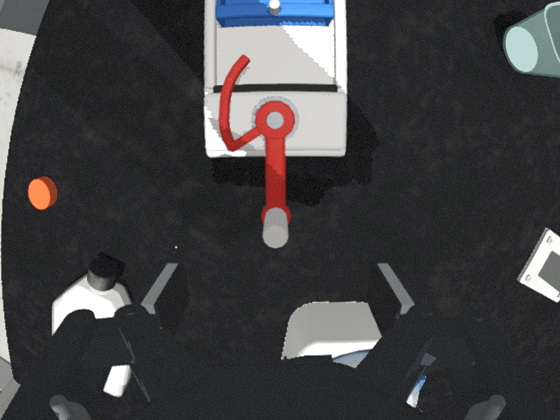

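Released cleanly, and the lever stays perpendicular to the gasket. Moving above the tray knob.

Emit:
step_arm(xyz=[[0,0,0.2],[0,0,0.4],[0,0,0.6],[-0.005,0,0.78],[-0.005,0.015,0.824],[-0.005,0.015,0.824],[-0.005,0.015,0.824]], rotation=[[0,0,0],[0,0,0],[0,0,0],[0,0,0],[0,0,0],[0,0,0],[0,0,0]])

```text
clock: 8.75
tcp_pos: [0.4828, 0.0454, 0.319]
orientation: [-1.545, -0.315, 0.321]
contact_force: [0.0, -0.9, -0.4]
grip_width: 0.0852
```

```bash
python3 - <<'E'
from bench import r
from h import *
o=r.get_obs(); print(o['clock'],o['tcp_pos'],o['joints'].round(2))
f=r.grab_frame("wrist")
cv2.imwrite("pics/w6.png",f["pixels"][:,:,::-1])
print(wproj(f,o,[.4825,.0465,.082]))
E
```

```text
8.75 [0.4827854  0.04538166 0.31899371] [-0.5   0.28  0.33  2.1  -0.13  0.78  0.32]
[[277.56746326 223.36298732]]
```

View pics/w6.png

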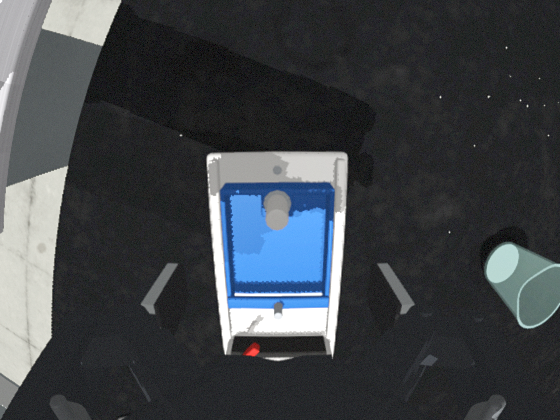

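The tray knob's top is at about (277,218), a few pixels above the predicted (278,223), so I'll correct the target.

```bash
python3 - <<'E'
from bench import r
from h import *
o=r.get_obs()
f=r.grab_frame("wrist")
p=watz(f,o,277,218,.082); print(p)
plan(o,(p[0],p[1],.225,.405))
E
```

```text
[0.48080627 0.04968192 0.082     ]
xyz [0.001 0.314 0.016] rot [-0.002 -0.    -0.002]
```

Emit:
step_arm(xyz=[[0.001,0.1,0.015],[0.001,0.2,0.015],[0.001,0.28,0.015],[0.001,0.312,0.015],[0.001,0.312,0.015],[0.001,0.312,0.015]], rotation=[[0,0,0],[0,0,0],[0,0,0],[0,0,0],[0,0,0],[0,0,0]])

```text
clock: 9.6
tcp_pos: [0.4815, 0.0495, 0.2264]
orientation: [-1.545, -0.315, 0.319]
contact_force: [-0.2, -0.1, -0.2]
grip_width: 0.0854
```

Emit:
step_arm(xyz=[[0,0,0],[0,0,0],[0,0,0],[0,0,0],[0,0,0],[0,0,0],[0,0,0],[0,0,0]], rotation=[[0,0,0],[0,0,0],[0,0,0],[0,0,0],[0,0,0],[0,0,0],[0,0,0],[0,0,0]], grip=1, force=40)

```text
clock: 10.6
tcp_pos: [0.4806, 0.049, 0.2266]
orientation: [-1.545, -0.313, 0.321]
contact_force: [-4.1, -1.3, 8.9]
grip_width: 0.0151
```

```bash
python3 - <<'E'
from bench import r
from h import *
o=r.get_obs(); print(o['clock'],o['tcp_pos'],o['contact_force'],o['grip_width'])
f=r.grab_frame("wrist")
cv2.imwrite("pics/w7.png",f["pixels"][:,:,::-1])
E
```

```text
10.6 [0.48064273 0.04903284 0.22659235] [-4.07049726 -1.33991351  8.87029569] 0.015075645939813491
```

View pics/w7.png

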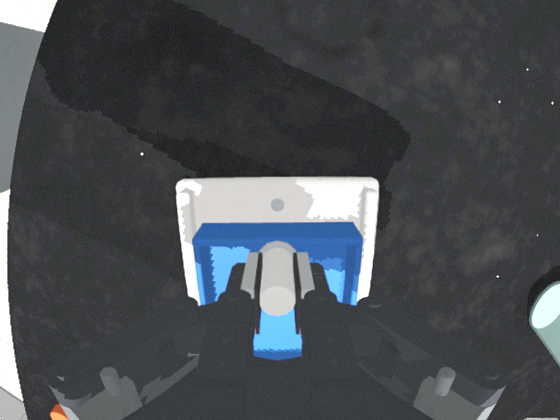

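Gripped: the knob sits between the pads at (277,285), opening 15 mm. I'll slide about 50 mm along the dock's x (tool -z), then ease it in until the gasket pushes back.

Emit:
step_arm(xyz=[[0,0,-0.03],[0,0,-0.06],[0,0,-0.09],[0,0,-0.12],[0,0,-0.15],[0,0,-0.165],[0,0,-0.165]], rotation=[[0,0,0],[0,0,0],[0,0,0],[0,0,0],[0,0,0],[0,0,0],[0,0,0]])

```text
clock: 11.52
tcp_pos: [0.5007, 0.0026, 0.2267]
orientation: [-1.546, -0.313, 0.319]
contact_force: [1.4, -1.3, 4.7]
grip_width: 0.0151
```

Emit:
step_arm(xyz=[[0,0,-0.005],[0,0,-0.01],[0,0,-0.014],[0,0,-0.014]], rotation=[[0,0,0],[0,0,0],[0,0,0],[0,0,0]])

```text
clock: 12.02
tcp_pos: [0.5023, -0.0009, 0.2266]
orientation: [-1.546, -0.313, 0.32]
contact_force: [-0.6, 2.0, 5.3]
grip_width: 0.0146
```

```bash
python3 - <<'E'
from bench import r
from h import *
o=r.get_obs(); print(o['clock'],o['tcp_pos'],o['contact_force'],o['grip_width'],np.hypot(*(o['tcp_pos'][:2]-[.553,-.1175]))-.124, np.hypot(*(o['tcp_pos'][:2]-[.48064,.04903])))
f=r.grab_frame("scene");crop(f,225,215,120,60,6,"pics/s2.png")
E
```

```text
12.025 [ 0.50227764 -0.00085854  0.22664911] [-0.55990962  2.01307382  5.33472482] 0.014622133787263375 0.003192716880009411 0.054378803002982666
```

View pics/s2.png

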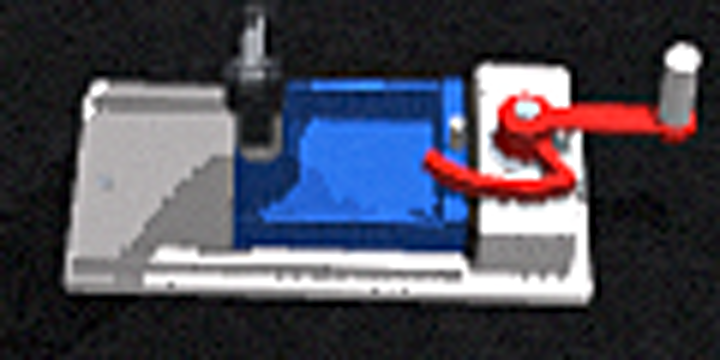

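The tray is next to the gasket (edge at about (468,190) in the crop) but the force is still only friction, so I'll push a little further.

Emit:
step_arm(xyz=[[0,0,-0.004],[0,0,-0.008],[0,0,-0.008],[0,0,-0.008]], rotation=[[0,0,0],[0,0,0],[0,0,0],[0,0,0]])

```text
clock: 12.58
tcp_pos: [0.5028, -0.0018, 0.2266]
orientation: [-1.544, -0.314, 0.321]
contact_force: [-2.9, 4.8, 6.9]
grip_width: 0.0147
```

It moved only 1 of 2.4 mm and the reaction rose to 5.6 N, so the tray is on the gasket. Releasing and lifting.

Emit:
step_arm(xyz=[[0,0,0],[0,0,0],[0,0,0],[0,0,0],[0,0,0],[0,0,0],[0,-0.12,0],[0,-0.24,0],[0,-0.31,0],[0,-0.31,0],[0,-0.31,0]], rotation=[[0,0,0],[0,0,0],[0,0,0],[0,0,0],[0,0,0],[0,0,0],[0,0,0],[0,0,0],[0,0,0],[0,0,0],[0,0,0]], grip=0)

```text
clock: 13.95
tcp_pos: [0.503, -0.002, 0.3189]
orientation: [-1.544, -0.313, 0.322]
contact_force: [-0.5, -0.2, -0.5]
grip_width: 0.0854
```

```bash
python3 - <<'E'
from bench import r
from h import *
o=r.get_obs(); print(o['clock'],o['tcp_pos'],o['grip_width'])
plan(o,(.5818,-.1796,.32,.408),(.5818,-.1796,.248,.408))
f=r.grab_frame("wrist");cv2.imwrite("pics/w8.png",f["pixels"][:,:,::-1])
E
```

```text
13.95 [ 0.50295912 -0.002012    0.31887639] 0.08537383736366765
xyz [ 0.008 -0.007 -0.648] rot [-0.003 -0.002 -0.003]
xyz [ 0.009  0.233 -0.649] rot [-0.003 -0.002 -0.003]
```

View pics/w8.png

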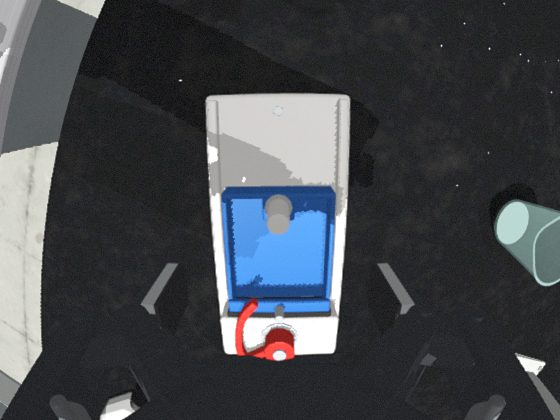

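The tray stays against the gasket, with the pin at (279,310) beside the open hook. Back to the cam knob.

Emit:
step_arm(xyz=[[0.008,-0.007,-0.2],[0.008,-0.007,-0.4],[0.008,-0.007,-0.6],[0.008,-0.007,-0.648],[0.008,-0.007,-0.648],[0.008,0.08,-0.648],[0.008,0.16,-0.648],[0.008,0.232,-0.648],[0.008,0.232,-0.648],[0.008,0.232,-0.648]], rotation=[[0,0,0],[0,0,0],[0,0,0],[0,0,0],[0,0,0],[0,0,0],[0,0,0],[0,0,0],[0,0,0],[0,0,0]])

```text
clock: 15.25
tcp_pos: [0.5814, -0.1784, 0.2486]
orientation: [-1.543, -0.314, 0.324]
contact_force: [-0.0, -0.1, -0.0]
grip_width: 0.0857
```

Emit:
step_arm(xyz=[[0,0,0],[0,0,0],[0,0,0],[0,0,0],[0,0,0],[0,0,0],[0,0,0],[0,0,0]], rotation=[[0,0,0],[0,0,0],[0,0,0],[0,0,0],[0,0,0],[0,0,0],[0,0,0],[0,0,0]], grip=1, force=50)

```text
clock: 16.25
tcp_pos: [0.5811, -0.1788, 0.2487]
orientation: [-1.543, -0.313, 0.324]
contact_force: [-3.8, -1.1, 4.8]
grip_width: 0.0147
```

```bash
python3 - <<'E'
from arc import *
arc(np.array([.553,-.1175]),-np.arange(.1,.85,.1))
f=r.grab_frame("wrist");cv2.imwrite("pics/w9.png",f["pixels"][:,:,::-1])
E
```

```text
16.25 [ 0.58106799 -0.17879912  0.2487192 ] [-3.81505924 -1.09746576  4.82774925] [-0.1040399   0.68016343 -0.04008177] 0.01467402332486486
yaw 0.4061164135150498 rad 0.06741954073590874 ang -1.1414040584141727
-0.1 xyz [-0.022  0.     0.001] rot [-0.003  0.064 -0.004]
-0.2 xyz [-0.045  0.     0.003] rot [-0.003  0.127 -0.004]
-0.3 xyz [-0.067  0.     0.008] rot [-0.003  0.191 -0.004]
-0.4 xyz [-0.088  0.001  0.016] rot [-0.003  0.255 -0.004]
-0.5 xyz [-0.108  0.001  0.025] rot [-0.002  0.318 -0.005]
-0.6 xyz [-0.128  0.001  0.036] rot [-0.002  0.382 -0.005]
-0.7 xyz [-0.146  0.001  0.049] rot [-0.002  0.446 -0.005]
-0.8 xyz [-0.163  0.001  0.064] rot [-0.002  0.509 -0.005]
```

View pics/w9.png

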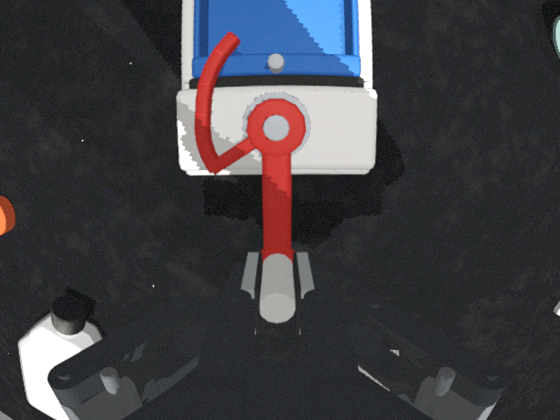

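The knob is gripped, lever open, pin at (276,62) and hook tip at (233,38), as expected. Turning clockwise through the first half.

Emit:
step_arm(xyz=[[-0.022,0,0.001],[-0.045,0,0.003],[-0.067,0,0.008],[-0.088,0,0.016],[-0.108,0,0.025],[-0.128,0,0.036],[-0.146,0,0.049],[-0.163,0,0.064],[-0.163,0,0.064]], rotation=[[0,0.064,0],[0,0.127,0],[0,0.19,0],[0,0.255,0],[0,0.32,0],[0,0.38,0],[0,0.446,0],[0,0.51,0],[0,0.51,0]])

```text
clock: 17.42
tcp_pos: [0.5286, -0.1798, 0.2489]
orientation: [-1.547, 0.315, -0.302]
contact_force: [-1.4, 2.1, 0.7]
grip_width: 0.0146
```

```bash
python3 - <<'E'
from arc import *
arc(np.array([.553,-.1175]),-np.arange(.1,.95,.1))
f=r.grab_frame("wrist");cv2.imwrite("pics/w10.png",f["pixels"][:,:,::-1])
E
```

```text
17.425 [ 0.52855951 -0.1797886   0.24893322] [-1.40337139  2.12978453  0.67790183] [0.34435265 0.06084204 0.02346107] 0.014641575170337245
yaw -0.39344343778525614 rad 0.06691193639714219 ang -1.944712158703105
-0.1 xyz [-0.022  0.     0.001] rot [ 0.     0.064 -0.005]
-0.2 xyz [-0.044  0.     0.004] rot [ 0.001  0.127 -0.005]
-0.3 xyz [-0.066  0.001  0.009] rot [ 0.001  0.191 -0.005]
-0.4 xyz [-0.087  0.001  0.016] rot [ 0.001  0.255 -0.005]
-0.5 xyz [-0.107  0.001  0.025] rot [ 0.001  0.318 -0.005]
-0.6 xyz [-0.127  0.001  0.036] rot [ 0.002  0.382 -0.005]
-0.7 xyz [-0.145  0.001  0.05 ] rot [ 0.002  0.446 -0.005]
-0.8 xyz [-0.161  0.001  0.065] rot [ 0.002  0.509 -0.005]
-0.9 xyz [-0.176  0.001  0.081] rot [ 0.003  0.573 -0.005]
```

View pics/w10.png

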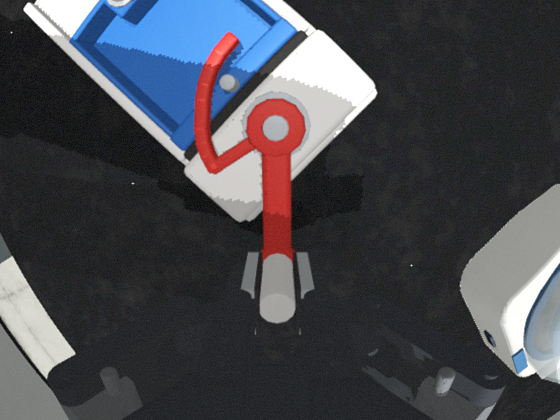

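The pin (228,83) is inside the hook. I'll turn the rest of the way with a slight overdrive at the stop.

Emit:
step_arm(xyz=[[-0.022,0,0.001],[-0.044,0,0.004],[-0.066,0,0.009],[-0.087,0,0.016],[-0.107,0,0.025],[-0.127,0,0.036],[-0.145,0,0.05],[-0.161,0,0.065],[-0.165,0,0.068],[-0.165,0,0.068]], rotation=[[0,0.064,0],[0,0.127,0],[0,0.19,0],[0,0.255,0],[0,0.32,0],[0,0.38,0],[0,0.44,0],[0,0.49,0],[0,0.49,0],[0,0.49,0]])

```text
clock: 18.73
tcp_pos: [0.4914, -0.1431, 0.2493]
orientation: [-1.38, 0.906, -0.897]
contact_force: [2.2, -5.0, -7.6]
grip_width: 0.0143
```

```bash
python3 - <<'E'
from arc import *
arc(np.array([.553,-.1175]),-np.arange(.02,.09,.02))
f=r.grab_frame("wrist");cv2.imwrite("pics/w11.png",f["pixels"][:,:,::-1])
E
```

```text
18.725 [ 0.49135197 -0.14313256  0.24928256] [ 2.15197016 -5.00296515 -7.57500907] [-1.05636082 -0.62924852 -0.13471455] 0.01425315598294732
yaw -1.1595003671134891 rad 0.06676456555505213 ang -2.747549832947633
-0.02 xyz [-0.004  0.     0.   ] rot [ 0.004  0.013 -0.001]
-0.04 xyz [-0.009  0.     0.   ] rot [ 0.004  0.025 -0.001]
-0.06 xyz [-0.013  0.     0.001] rot [ 0.004  0.038 -0.001]
-0.08 xyz [-0.018  0.     0.001] rot [ 0.004  0.051 -0.001]
```

View pics/w11.png

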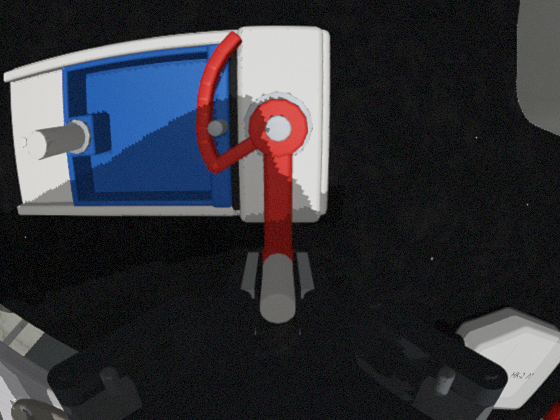

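Lever is parallel to the end wall with the pin tight in the hook at (217,128). I'll push slightly further to confirm the stop.

Emit:
step_arm(xyz=[[-0.008,0,0],[-0.014,0,0.001],[-0.014,0,0.001]], rotation=[[0,0.01,0],[0,0.01,0],[0,0.01,0]])

```text
clock: 19.15
tcp_pos: [0.4907, -0.1418, 0.2494]
orientation: [-1.378, 0.912, -0.914]
contact_force: [3.5, -10.8, -10.5]
grip_width: 0.0146
```

It met the stop: 11 N against the roughly 3 N turning load. Releasing and lifting clear.

Emit:
step_arm(xyz=[[0,0,0],[0,0,0],[0,0,0],[0,0,0],[0,0,0],[0,0,0],[0,-0.1,0],[0,-0.2,0],[0,-0.3,0],[0,-0.4,0],[0,-0.4,0],[0,-0.4,0]], rotation=[[0,0,0],[0,0,0],[0,0,0],[0,0,0],[0,0,0],[0,0,0],[0,0,0],[0,0,0],[0,0,0],[0,0,0],[0,0,0],[0,0,0]], grip=0)

```text
clock: 20.65
tcp_pos: [0.4908, -0.1407, 0.3688]
orientation: [-1.378, 0.912, -0.913]
contact_force: [0.4, 0.2, -0.4]
grip_width: 0.0854
```

```bash
python3 - <<'E'
from bench import r
from h import *
o=r.get_obs(); print(o['clock'],o['tcp_pos'],o['contact_force'],o['grip_width'])
f=r.grab_frame("wrist");cv2.imwrite("pics/w12.png",f["pixels"][:,:,::-1])
f=r.grab_frame("scene");cv2.imwrite("pics/s3.png",f["pixels"][:,:,::-1])
E
```

```text
20.65 [ 0.49075984 -0.14072392  0.36882754] [ 0.42963017  0.20446991 -0.40930655] 0.08543550606187357
```

View pics/w12.png

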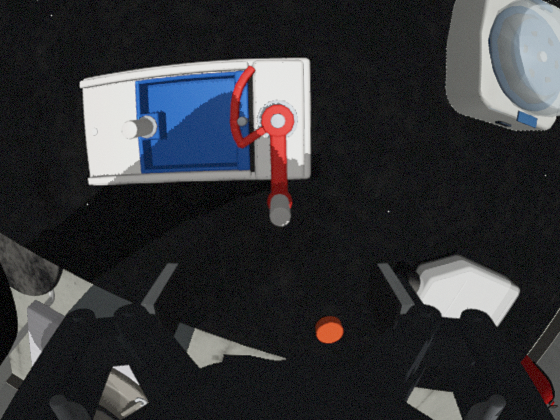

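View pics/s3.png

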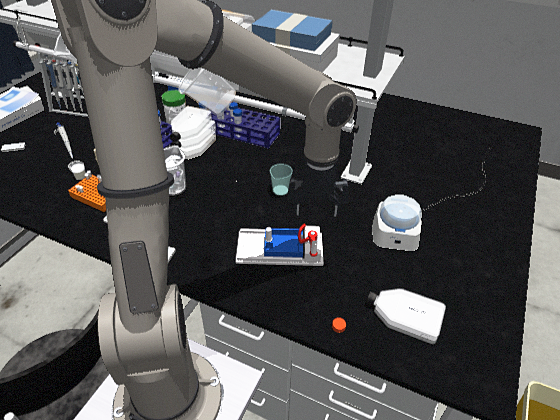

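The lever is down along the end wall and the pin is in the hook. I'll check with numbers, using pivot (278,121), pin (242,121) and knob top (280,213).

```bash
python3 - <<'E'
from bench import r
from h import *
o=r.get_obs(); f=r.grab_frame("wrist")
crop(f,70,40,260,200,3,"pics/w13.png")
pv=watz(f,o,278,121,.070);pin=watz(f,o,242,121,.061);k=watz(f,o,280,213,.107)
tk=watz(f,o,130,129,.082)
print(pv,pin,k,tk); print('pin-piv',np.hypot(*(pv-pin)[:2]),'tk-piv',np.hypot(*(pv-tk)[:2]),'lever',np.hypot(*(k-pv)[:2]))
d=(k-pv);e=(pv-tk); print('cam',np.arctan2(e[1],e[0])-np.arctan2(d[1],d[0]))
E
```

```text
[ 0.55278771 -0.11732644  0.07      ] [ 0.54108415 -0.08938275  0.061     ] [ 0.49199918 -0.14421323  0.107     ] [ 0.50403109 -0.00411641  0.082     ]
pin-piv 0.030295601552143902 tk-piv 0.12326280631241046 lever 0.06646911999905851
cam 1.5610307088775228
```

View pics/w13.png

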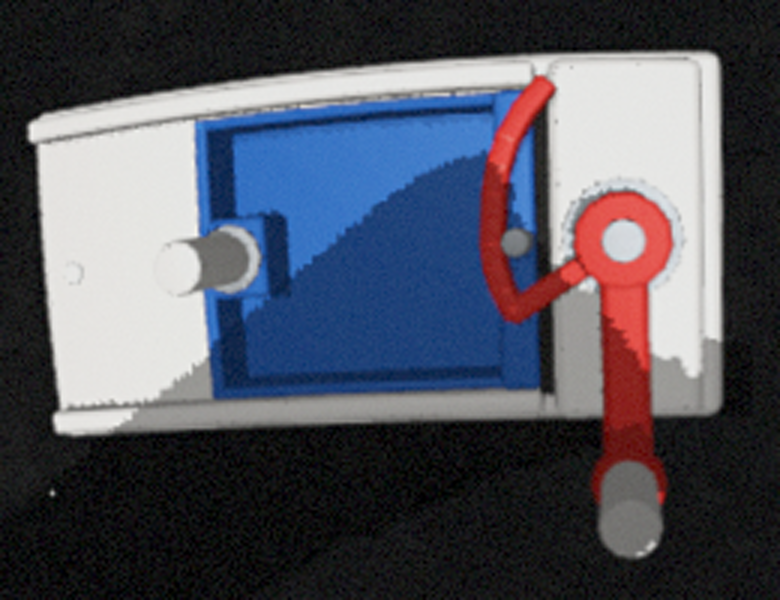

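Pin to pivot measures 30.3 mm (30 expected), tray knob to pivot 123.3 mm (124 expected), and the cam 1.56 rad. The robot touches nothing, so I'm handing in.

```bash
python3 -c "
from bench import r
print(r.hand_in())"
```

```text
the job is handed in; nothing more can be done
None
```

The dock is ready for pouring and the job is handed in at about 21 s of the 70 s allowed; the hand-in reported no verdict. I swung the cam lever open to its stop, slid the tray up to the gasket, then turned the lever clockwise to its locked stop. I released both knobs and lifted clear.

| Check after release (wrist camera, good to about 2 mm) | Measured | Expected |
|---|---|---|
| Cam angle | 1.56 rad | 1.57 (must be above 1.40) |
| Pin to cam axis | 30.3 mm | 30 mm |
| Tray knob to cam axis | 123.3 mm | 124 mm |
| Lever length | 66.5 mm | 70 mm |

- **Forces:** The stops and gasket were also felt at the wrist: about 10 N at the open stop, 5.6 N at the gasket and 11 N at the locked stop. The wrist force was near zero at the end.
- **Disagreement:** The lever length came out 3.5 mm short of its given 70 mm. I put this down to picking the knob's edge in the image and to calibration.
- **Not proven:** The camera cannot confirm the 1.3 mm tray limit on its own. That rests on the lever being at its locked stop with the pin caught in the hook.
- **Bystanders:** The ones I could see in the last scene picture (flask, cap, green cup) had not moved. The arm hid the jar and most of the slide box there, but it never came near either at bench height.

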